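Uncap the blue glaze bottle and stand it at the banding wheel

ROBOT

A 6-joint arm with a two-finger parallel gripper is mounted at the origin on the work surface. World frame = base frame: x ahead of the robot, y to its left, z up, the work surface at z = 0. Lengths are in m, angles in degrees, forces in N, time in s.
With the tool pointing down it reaches from about 0.4 to 0.825 m from the base axis. Payload 7 kg.
Tool frame: the origin (TCP) lies at the very end of the fingers, on their centre line; the grasp point (between the pads) lies 19 mm behind it (r.hold_point_z is the distance from the TCP to the grasp point, in m); z points along the fingers, y is the direction in which the jaws open and shut (so a half turn about z gives the same grasp; the last joint's range is limited). The gripper opens to 88 mm and grips with 3 to 60 N. Pads are 19 mm wide; open, the fingers measure 130 mm over their backs; the gripper's body (78 mm by 193 mm) begins 47 mm behind the grasp point.
Start: joints at [83.486, 20.546, 0.682, 0, -70.136, -16.507], TCP at [0.264, 0.621, 0.227] pointing down, gripper open.
Joint ranges: [-176.03, 176.03], [-82.01, 121.73], [-58.28, 71.71], [-173.87, 95.51], [-174.79, -0.11], [-173.66, 173.66]. Speed limits (degrees/s): [136.94, 136.94, 172.46, 180, 180, 180].

INTERFACE

Orientations are given as [roll, pitch, yaw] about the fixed x, y, z axes, in that order (R = Rz(yaw) Ry(pitch) Rx(roll)).
In Python, from plant import r gives the robot as it stands. The module is installed in compiled form; this text tells all that it offers.
- The arm moves only by the shell command python3 -m inch 'ROWS' [FORCE]. ROWS is text: rows parted by semicolons, each of 7 numbers parted by spaces: the shift along the tool's x, y, z in m, then the turn, a rotation vector about the tool's x, y, z in rad, then the opening, from 0 (shut) to 1 (fully open). In form: tx ty tz ax ay az jaw; .... A call has 1 to 20 rows; each row shifts and turns the commanded pose from where the row before left it, along the tool's axes as they then stand; what a row does not reach is not made up. A row lasts 1/12 s, in which the tool goes at most 41.7 mm and 7.16 degrees, less where a joint would pass 70% of its speed; a pose out of reach is approached as far as the arm can. A call with a gripper value outside its range is refused whole. The fingers move at their own pace and stop on an object; FORCE is the grip in N (left out, the last holds). Time passes only in rows, so rows that do not move let the fingers close. It gives the time, the measured TCP pose, the force and the opening at its end, in the units of the state.
- r.get_state(): the state, without advancing time (a new reading comes with each control period).
- r.capture(name): name is "scene" or "top"; returns the picture (420x560x3 uint8, red, green, blue); there is no depth.
- r.camera_params(name): a dict with "vfov" (degrees; the focal length in pixels is half the picture's height over the tangent of half this angle, whatever the lens; pixels are square), "cx", "cy" (the principal point, pixels), "R" (3x3) and "t" (3): a world point X has camera coordinates R X + t. Camera axes: x right, y down, z forward; pixel columns grow to the right and rows downward; lengths in m; the calibration is good to about 2 mm. A picture is of the moment at which its call begins. camera_params takes no time and is no camera call.
- r.close_job(): hands the job in, once; it reports no verdict.
Trained networks look in the newest picture that a camera, given by its name, has taken for a name from the list of things; names that differ only in an ending like _2 or _b are one class to them, and where a whole thing is asked for, a point or a joint stands for the part that bears it (a point fixed in the world has none). Each returns a list of dicts, best first, with "p" (0 to 1); they miss things now and then, are a little off and sometimes report something else, mostly with a low value. They report only what shows in the picture. A call takes as long as a camera call. They do not tell look-alikes from the thing itself.
- r.recognise(target, camera): "xy" ([column, row] in pixels, amid what is visible of it).
The state is a dict: "time_s": time; "joints": joint angles; "qd": joint speeds; "joint_torque": joint torques, N m; "tcp_pos": TCP position; "eef_rot": TCP orientation; "contact_force": force on the tool from outside, world axes, zero at the start; "moment": the same for the moment, N m; "gripper_width": finger opening in m.
Only numpy, scipy, OpenCV 4.12 (cv2) and the standard library are available. Lean on these libraries where they do the work, as an engineer would, in place of code of your own. Each camera call takes 0.05 s, during which the arm holds its last target.

TASK

Get the blue glaze ready for decorating: lift the loose cap off the bottle with the blue band and set it, mouth down, flat in the blue cap holder. Then stand the open bottle upright on the white drip saucer, well inside its rim. Never tip the bottle, drop neither cap nor bottle, and leave the other bottles, their caps, the discs and the brush where they are.

Things in the scene. Friction and masses are not known exactly. Their poses are not given: they have to be found in the camera images.
- blue_bottle: Loose upright white squeeze bottle, blue band, about 0.3 kg, round about its z. Body 54 mm diameter up to 86 mm, tapering to a flat 42 mm shoulder at 95 mm; then a collar 25 mm in diameter (to 101 mm), a straight round nozzle 20 mm in diameter (101 to 129 mm, good to grip) and a pointed tip to 137 mm. Origin: centre of underside, z up.
- blue_cap: Loose blue plastic overcap, 30 g: round cup, mouth down, 36 mm outer diameter, 48 mm tall, wall 3 mm, top 4 mm thick. Starts standing loosely (no thread, 2.5 mm play) on the blue bottle's shoulder, over the nozzle; comes off straight up, clear after 42 mm. Origin: centre of the mouth (lower edge), z towards the closed top.
- blue_stand_pocket (a point): Centre of the pocket floor of the blue cap holder, 8 mm above the table, z up. The holder is a low round dish fixed to the table, 64 mm in outer diameter (72 mm at its thin white foot), 18 mm tall, blue with a white pocket floor; pocket 48 mm in diameter, 10 mm deep.
- saucer_floor (a point): Centre of the flat floor of the white drip saucer, 4 mm above the table. The saucer is round, fixed to the table, 116 mm over its rim; the floor inside the rim is 102 mm in diameter and the rim stands 11 mm above the table.
- green_bottle: Loose upright white squeeze bottle, green band, about 0.3 kg, round about its z. Body 54 mm diameter up to 86 mm, tapering to a flat 42 mm shoulder at 95 mm; then a collar 25 mm in diameter (to 101 mm), a straight round nozzle 20 mm in diameter (101 to 129 mm, good to grip) and a pointed tip to 137 mm. Origin: centre of underside, z up. To be left alone.
- green_cap: Loose green plastic overcap, 30 g: round cup, mouth down, 36 mm outer diameter, 48 mm tall, wall 3 mm, top 4 mm thick. Starts standing loosely (no thread, 2.5 mm play) on the green bottle's shoulder, over the nozzle; comes off straight up, clear after 42 mm. Origin: centre of the mouth (lower edge), z towards the closed top. To be left alone.
- orange_bottle: Loose upright white squeeze bottle, orange band, about 0.3 kg, round about its z. Body 54 mm diameter up to 86 mm, tapering to a flat 42 mm shoulder at 95 mm; then a collar 25 mm in diameter (to 101 mm), a straight round nozzle 20 mm in diameter (101 to 129 mm, good to grip) and a pointed tip to 137 mm. Origin: centre of underside, z up. To be left alone.
- orange_cap: Loose orange plastic overcap, 30 g: round cup, mouth down, 36 mm outer diameter, 48 mm tall, wall 3 mm, top 4 mm thick. Starts standing loosely (no thread, 2.5 mm play) on the orange bottle's shoulder, over the nozzle; comes off straight up, clear after 42 mm. Origin: centre of the mouth (lower edge), z towards the closed top. To be left alone.
- green_stand_pocket (a point): Centre of the pocket floor of the green cap holder, 8 mm above the table, z up. The holder is a low round dish fixed to the table, 64 mm in outer diameter (72 mm at its thin white foot), 18 mm tall, green with a white pocket floor; pocket 48 mm in diameter, 10 mm deep. To be left empty.
- orange_stand_pocket (a point): Centre of the pocket floor of the orange cap holder, 8 mm above the table, z up. The holder is a low round dish fixed to the table, 64 mm in outer diameter (72 mm at its thin white foot), 18 mm tall, orange with a white pocket floor; pocket 48 mm in diameter, 10 mm deep. To be left empty.
- wheel: Banding wheel (turntable) of dark metal, fixed, 200 mm in diameter, 88 mm tall with the pale disc on it; nothing to do with it. Origin: centre of its underside.
- disc0: A loose bisque disc with a hole, white, 100 mm in diameter, 8 mm thick, hole 28 mm, lying flat on the table; to be left alone. Origin: centre of its underside.
- disc1: A loose bisque disc with a hole, white, 100 mm in diameter, 8 mm thick, hole 28 mm, lying flat on the table; to be left alone. Origin: centre of its underside.
- disc2: A loose bisque disc with a hole, white, 100 mm in diameter, 8 mm thick, hole 28 mm, lying flat on the table; to be left alone. Origin: centre of its underside.
- brush: A loose brush 170 mm long lying flat along its own x axis; to be left alone. Origin: on its underside near mid length.
Not all that is in view belongs to the job. What is shaped like the blue_bottle but red or yellow is not meant.

How it is judged (in metres and radians):
On the way, in this order (a step that is already met when the one before it is completed fails the run):
1. the blue cap stands mouth down in the pocket of the blue holder, released and at rest (horizontal distance between blue_cap and blue_stand_pocket below 0.009 m and z of blue_cap in the frame of blue_stand_pocket below 0.004 m and angle between blue_cap's own z axis and vertical below 0.12 rad and linear speed of blue_cap below 0.02 m/s and contact force between the fingers and blue_cap below 0.1 N), for 0.2 s.
2. then the open blue bottle stands upright on the floor of the drip saucer, released and at rest (horizontal distance between blue_bottle and saucer_floor below 0.026 m and z of blue_bottle in the frame of saucer_floor below 0.004 m and angle between blue_bottle's own z axis and vertical below 0.08 rad and linear speed of blue_bottle below 0.02 m/s and contact force between the fingers and blue_bottle below 0.1 N), for 0.2 s.
At the end, for the whole second after the job is handed in: Blue cap mouth down (within 0.12 rad) on the blue pocket's floor (within 4 mm of it, 9 mm of its axis); blue bottle upright (within 0.08 rad) on the saucer's floor (within 4 mm of it, axis within 26 mm of its centre); both released and at rest (all of step 1 and all of step 2); the robot touches nothing.
It fails at once if the blue bottle is tipped by more than 0.35 rad (20 degrees) (angle between blue_bottle's own z axis and vertical above 0.35 rad).
It fails at once if the blue cap or the blue bottle is dropped (falls faster than 0.5 m/s out of the fingers) ((linear speed of blue_cap above 0.5 m/s and contact force between the fingers and blue_cap below 0.1 N) or (linear speed of blue_bottle above 0.5 m/s and contact force between the fingers and blue_bottle below 0.1 N)).
It fails at once if another bottle or its cap is moved by more than 30 mm (distance of any of green_bottle, green_cap, orange_bottle, orange_cap from where it was at the start of the episode above 0.03 m).
It fails at once if a disc or the brush is moved by more than 30 mm (distance of any of disc0, disc1, disc2, brush from where it was at the start of the episode above 0.03 m).
It also fails if it takes over 64 s, if anything falls off the work surface, if the arm or the gripper's body presses on something with over 40 N, if the wrist force passes 120 N, or if a joint passes its speed limit or range.

## Working session

There is one attempt and no reset: what is moved stays moved. The work goes in short steps, Python scripts to look and compute and a shell command to move; the robot and the scene stay as the last step left them, time stands still between calls to the robot, and variables do not carry over. Pictures are saved under pics/ and viewed, and the job is handed in when it is done.

```bash
mkdir -p pics; python3 - <<'E'
from plant import r
import cv2,numpy as np
for n in("scene","top"):
    im=r.capture(n);cv2.imwrite(f"pics/{n}0.png",im[...,::-1])
    p=r.camera_params(n);print(n,p)
    for t in("blue_bottle","blue_cap","blue_stand_pocket","saucer_floor"):
        print(t,[(d["p"],d["xy"]) for d in r.recognise(t,n)][:5])
print(r.get_state())
E
```

```text
scene {'vfov': 48.57768069570787, 'cx': 284.5323124797845, 'cy': 203.29340637175545, 'R': array([[-0.89253702,  0.45058709,  0.01867994],
       [ 0.34008521,  0.69969889, -0.62830208],
       [-0.29617514, -0.5544301 , -0.77774517]]), 't': array([ 0.49057422, -0.13666248,  1.38110664])}
blue_bottle [(0.83, [319.7, 357.7]), (0.67, [377.1, 362.0]), (0.66, [322.1, 264.7]), (0.57, [431.2, 295.9])]
blue_cap []
blue_stand_pocket [(0.55, [248.7, 243.2])]
saucer_floor [(0.81, [263.4, 165.2])]
top {'vfov': 52.49287606677419, 'cx': 277.9655525573412, 'cy': 206.7168763211887, 'R': array([[ 0.02258225, -0.99966711,  0.01247874],
       [-0.99630411, -0.02353747, -0.08260821],
       [ 0.08287443, -0.01056714, -0.99650397]]), 't': array([0.00752418, 0.57757412, 1.0769727 ])}
blue_bottle [(0.96, [136.0, 286.6]), (0.78, [116.9, 205.9]), (0.58, [137.1, 172.6]), (0.56, [218.5, 223.9])]
blue_cap [(0.74, [212.0, 222.2])]
blue_stand_pocket [(0.58, [278.8, 176.1])]
saucer_floor [(0.86, [357.3, 230.2])]
{'time_s': 0.5, 'joints': array([ 8.34842846e+01,  2.05493967e+01,  6.79566420e-01,  1.63569997e-04,
       -7.01344510e+01, -1.65079427e+01]), 'qd': array([ 0.07659924, -0.07974921, -0.02067937,  0.01094721, -0.0512311 ,
       -0.00717132]), 'joint_torque': array([ 9.59641038e-04, -5.81798637e+01,  2.93066257e+01,  6.99713990e+00,
        1.19087251e-02, -3.45000751e-05]), 'tcp_pos': array([0.26399716, 0.62119823, 0.22650926]), 'eef_rot': array([ 1.79995939e+02, -1.36400842e-03, -2.30236025e+01]), 'contact_force': array([ 0.00789538, -0.3957464 , -0.44699387]), 'moment': array([ 0.05468611,  0.02550366, -0.01279678]), 'gripper_width': 0.08775045100546287}
```

View pics/scene0.png

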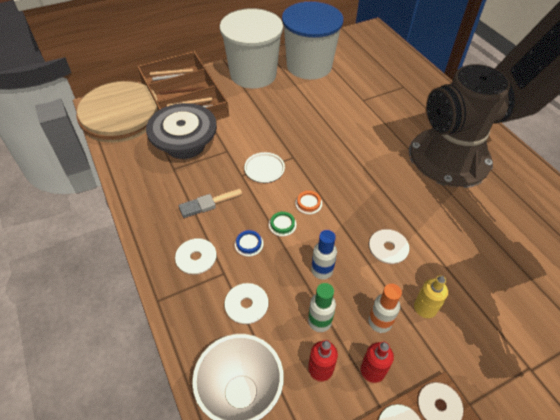

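View pics/top0.png

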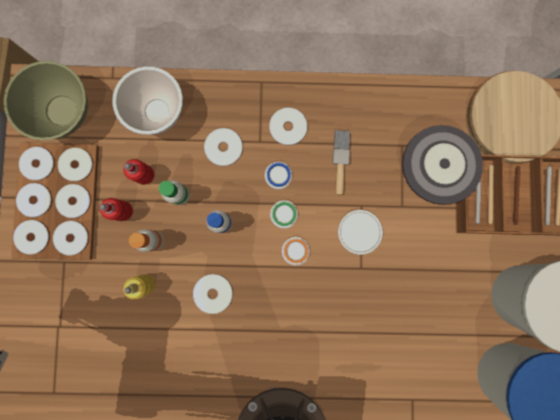

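The scene view shows the blue bottle and cap at about (325,253), its holder at (249,242) and the saucer at (264,167). In the top view they are at about (218,222), (278,175) and (360,232). The arm is out of the top view. Next I'll measure them precisely in both views.

```bash
cat > h.py <<'E'
import numpy as np,cv2
from plant import r
def ray(p,uv):
    f=210/np.tan(np.radians(p["vfov"]/2))
    d=p["R"].T@np.array([(uv[0]-p["cx"])/f,(uv[1]-p["cy"])/f,1]);o=-p["R"].T@p["t"];return o,d
def onz(p,uv,z):
    o,d=ray(p,uv);return o+d*(z-o[2])/d[2]
def proj(p,X):
    f=210/np.tan(np.radians(p["vfov"]/2));c=p["R"]@np.array(X)+p["t"];return np.array([p["cx"]+f*c[0]/c[2],p["cy"]+f*c[1]/c[2]])
def circ(c,rad,z,n=60):
    a=np.linspace(0,2*np.pi,n);return [(c[0]+rad*np.cos(t),c[1]+rad*np.sin(t),z) for t in a]
def overlay(name,im,circles,box,scale,fn):
    p=r.camera_params(name);x0,y0,x1,y1=box
    o=cv2.resize(im[y0:y1,x0:x1,::-1],None,fx=scale,fy=scale,interpolation=cv2.INTER_CUBIC)
    for c,rad,z,col in circles:
        pts=np.array([(proj(p,X)+0.5-[x0,y0])*scale for X in circ(c,rad,z)],np.int32)
        cv2.polylines(o,[pts],True,col,1)
    cv2.imwrite(fn,o)
E
python3 - <<'E'
from h import *
for n in("scene","top"):
    im=cv2.imread(f"pics/{n}0.png")
    hsv=cv2.cvtColor(im,cv2.COLOR_BGR2HSV)
    p=r.camera_params(n)
    m=((hsv[...,0]>100)&(hsv[...,0]<130)&(hsv[...,1]>120)).astype(np.uint8)
    k,l,s,c=cv2.connectedComponentsWithStats(m)
    for i in range(1,k):
        if s[i,4]>25:
            cnt=cv2.findContours((l==i).astype(np.uint8),0,1)[0][0]
            el=cv2.fitEllipse(cnt) if len(cnt)>5 else None
            print(n,s[i],c[i],el)
            if el: print("   z18",onz(p,el[0],.018).round(4),"z143",onz(p,el[0],.143).round(4))
E
```

```text
scene [ 357    0  111   72 4138] [420.25108748  22.92411793] ((420.30767822265625, 25.03620147705078), (66.03823852539062, 113.53042602539062), 102.12039184570312)
   z18 [-0.3484 -0.609   0.018 ] z143 [-0.1869 -0.4465  0.143 ]
scene [459   0  26  68 171] [471.92397661  32.23976608] ((472.18914794921875, 31.5548095703125), (2.5736913681030273, 68.1475830078125), 19.95013427734375)
   z18 [-0.5021 -0.4862  0.018 ] z143 [-0.3206 -0.3397  0.143 ]
scene [ 283    2   60   35 1654] [312.23337364  18.92503023] ((312.2252502441406, 18.939088821411133), (33.726707458496094, 59.878658294677734), 93.01338958740234)
   z18 [ 0.0118 -0.8255  0.018 ] z143 [ 0.1265 -0.6349  0.143 ]
scene [236 231  25  22 183] [248.32240437 241.79234973] ((248.3778076171875, 241.3994598388672), (21.350210189819336, 23.643381118774414), 87.0112075805664)
   z18 [0.6631 0.0246 0.018 ] z143 [0.6931 0.1047 0.143 ]
scene [319 231  16  23 292] [326.25342466 241.48630137] ((326.2726135253906, 241.41778564453125), (14.617097854614258, 23.44572639465332), 10.061363220214844)
   z18 [0.4888 0.1099 0.018 ] z143 [0.5414 0.1789 
[... 164 characters left out ...]

   z18 [0.5305 0.1644 0.018 ] z143 [0.5777 0.2263 0.143 ]
top [268 164  22  22 100] [278.56 174.43] ((278.3058166503906, 174.3424530029297), (21.437389373779297, 21.633136749267578), 8.197205543518066)
   z18 [0.6627 0.0218 0.018 ] z143 [0.6427 0.023  0.143 ]
top [208 213  15  14 173] [214.74566474 219.77456647] ((214.7478485107422, 219.76593017578125), (13.114781379699707, 14.893296241760254), 110.63063049316406)
   z18 [0.54   0.1836 0.018 ] z143 [0.5339 0.1664 0.143 ]
top [ 507  353   53   67 3083] [535.57768407 388.78851768] ((535.9840698242188, 389.2249450683594), (55.35952377319336, 73.89572143554688), 14.448686599731445)
   z18 [ 0.1303 -0.6418  0.018 ] z143 [ 0.1706 -0.5653  0.143 ]
```

```bash
python3 - <<'E'
import cv2
im=cv2.imread("pics/top0.png");cv2.imwrite("pics/tz.png",cv2.resize(im[150:270,190:390],None,fx=4,fy=4,interpolation=cv2.INTER_CUBIC))
im=cv2.imread("pics/scene0.png");cv2.imwrite("pics/sz.png",cv2.resize(im[140:290,200:400],None,fx=4,fy=4,interpolation=cv2.INTER_CUBIC))
E
```

```text
(no output)
```

View pics/tz.png

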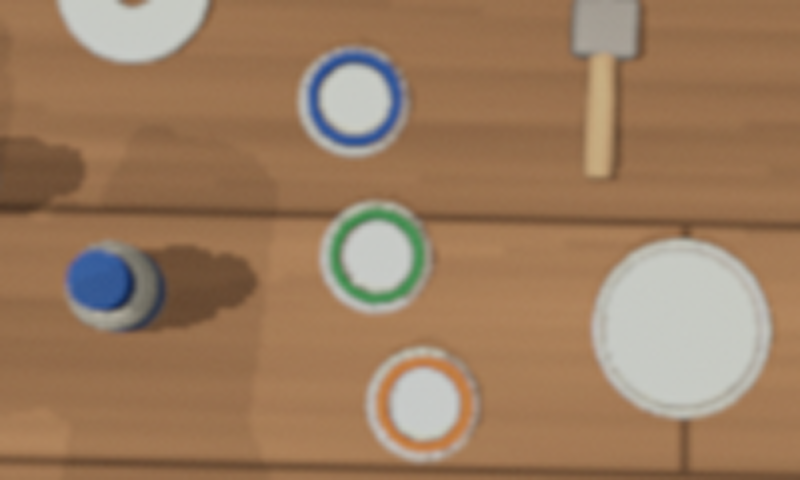

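View pics/sz.png

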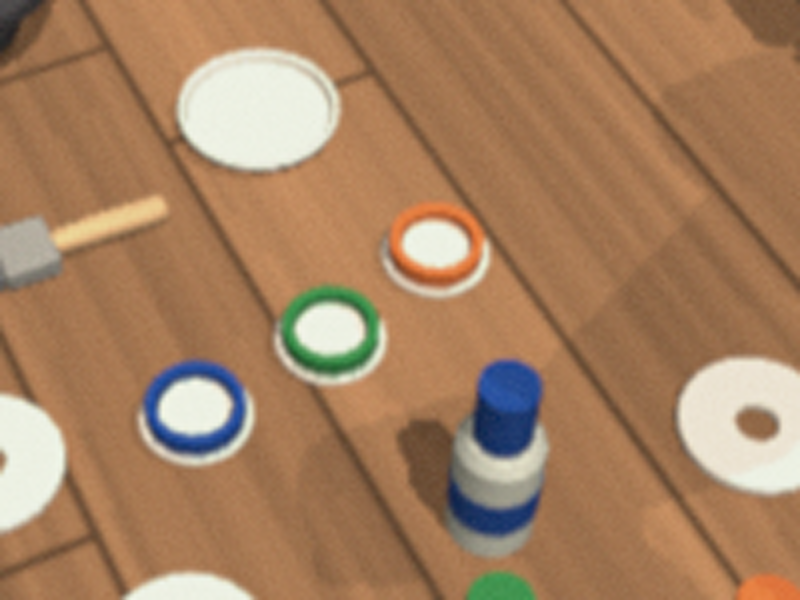

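```bash
cat > fit.py <<'E'
from h import *
from scipy.optimize import minimize
ims={n:cv2.imread(f"pics/{n}0.png") for n in("scene","top")}
P={n:r.camera_params(n) for n in ims}
def mask(n,box,f):
    h=cv2.cvtColor(ims[n],cv2.COLOR_BGR2HSV).astype(int);m=f(h);o=np.zeros(m.shape,bool);x0,y0,x1,y1=box;o[y0:y1,x0:x1]=m[y0:y1,x0:x1];return o
def sil(n,c,circs):
    S=16;pts=np.array([proj(P[n],X) for rad,z in circs for X in circ(c,rad,z)])
    h=cv2.convexHull(np.round((pts)*S).astype(np.int32));im=np.zeros((420*1,560),np.uint8)
    # supersample
    big=np.zeros((420*3,560*3),np.uint8);cv2.fillPoly(big,[np.round(h*3+S).astype(np.int32)],255,shift=4)
    return cv2.resize(big,(560,420),interpolation=cv2.INTER_AREA)/255.
def fit(ms,circs,c0):
    f=lambda c:sum(np.abs(sil(n,c,circs)-m).sum() for n,m in ms.items())
    b=minimize(f,c0,method="Nelder-Mead",options=dict(initial_simplex=[c0,[c0[0]+.008,c0[1]],[c0[0],c0[1]+.008]],xatol=1e-4))
    return b.x.round(4),round(b.fun,1),{n:int(m.sum()) for n,m in ms.items()}
E
python3 - <<'E'
from fit import *
blue=lambda h:(h[...,0]>100)&(h[...,0]<130)&(h[...,1]>105)
white=lambda h:(h[...,1]<60)&(h[...,2]>110)
cap={"scene":mask("scene",(315,228,338,256),blue),"top":mask("top",(204,208,224,228),blue)}
def holes(m): 
    c=cv2.findContours(m.astype(np.uint8),0,1)[0];o=np.zeros(m.shape,np.uint8);cv2.drawContours(o,[max(c,key=cv2.contourArea)],-1,1,-1);return o>0
ring={"scene":holes(mask("scene",(230,225,265,260),blue)),"top":holes(mask("top",(262,158,295,192),blue))}
sau={"scene":holes(mask("scene",(235,145,292,190),white)),"top":holes(mask("top",(330,200,392,265),white))}
for nm,ms,cc,c0 in(("cap",cap,[(.018,.095),(.018,.143)],[.534,.166]),("ring",ring,[(.032,.018),(.032,.002)],[.662,.023]),("ring_top",ring,[(.032,.018)],[.662,.023]),("saucer",sau,[(.058,.011),(.05,.0)],[.57,-.14])):
    print(nm,fit(ms,cc,c0))
    for n in ms: print("  ",n,fit({n:ms[n]},cc,c0))
for t in("green_bottle","orange_bottle","disc0","brush"): pass
E
```

```text
cap (array([0.5336, 0.1672]), np.float64(136.9), {'scene': 297, 'top': 179})
   scene (array([0.5313, 0.1659]), np.float64(78.8), {'scene': 297})
   top (array([0.5349, 0.1688]), np.float64(57.2), {'top': 179})
ring (array([0.6613, 0.0211]), np.float64(181.7), {'scene': 436, 'top': 403})
   scene (array([0.6602, 0.0165]), np.float64(89.2), {'scene': 436})
   top (array([0.663 , 0.0201]), np.float64(89.3), {'top': 403})
ring_top (array([0.6631, 0.0239]), np.float64(103.1), {'scene': 436, 'top': 403})
   scene (array([0.663 , 0.0244]), np.float64(30.2), {'scene': 436})
   top (array([0.6625, 0.0213]), np.float64(71.1), {'top': 403})
saucer (array([ 0.5177, -0.1949]), np.float64(82.7), {'scene': 984, 'top': 1585})
   scene (array([ 0.5166, -0.1958]), np.float64(32.2), {'scene': 984})
   top (array([ 0.5181, -0.1945]), np.float64(34.3), {'top': 1585})
```

```bash
python3 - <<'E'
from h import *
B=(.534,.167);H=(.6625,.0225);S=(.5177,-.1949)
R=(0,0,255);G=(0,255,255)
cs=[(B,.018,.143,R),(B,.018,.095,G),(B,.027,.0,R),(B,.027,.086,G),(H,.032,.018,R),(H,.024,.018,G),(H,.036,0.002,R),(S,.058,.011,R)]
for n,box in(("scene",(200,140,400,290)),("top",(190,150,390,270))):
    overlay(n,cv2.imread(f"pics/{n}0.png")[...,::-1],cs,box,4,f"pics/ov_{n}.png")
E
```

```text
(no output)
```

View pics/ov_scene.png

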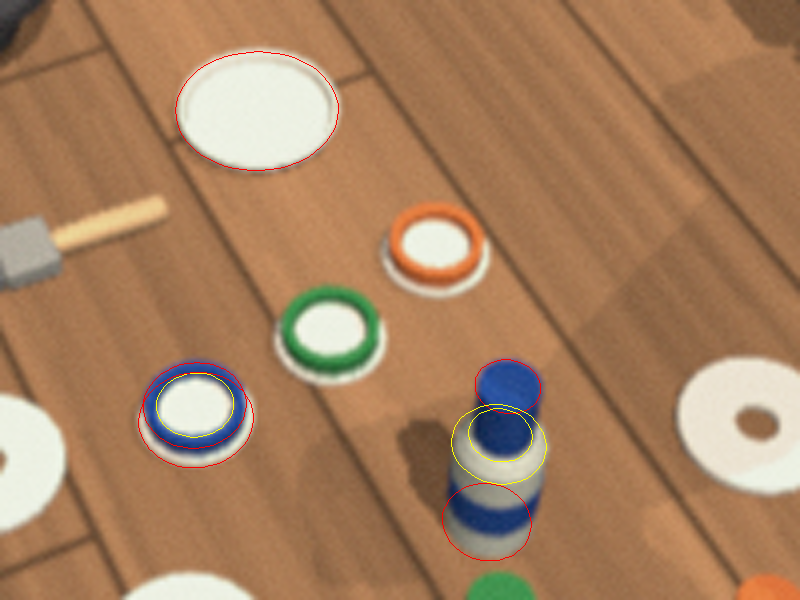

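View pics/ov_top.png

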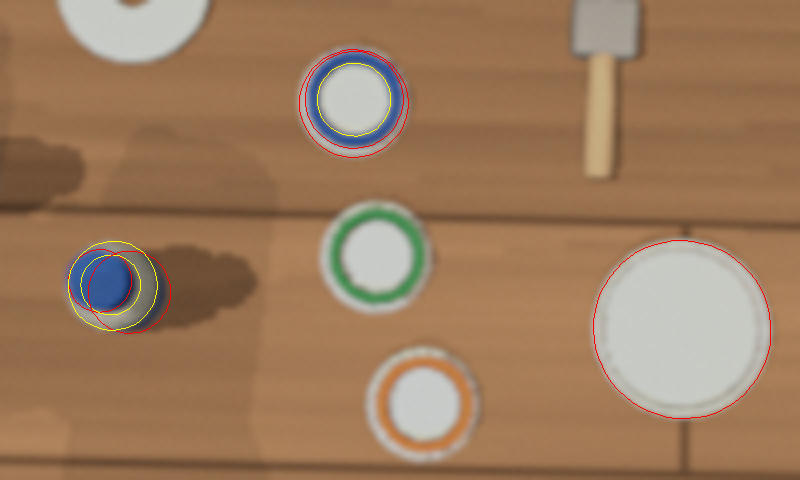

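The overlays match in both views to about 2 mm. Next I'll check the neighbours' positions for clearance and work out the first shift.

```bash
cat >> h.py <<'E'
def delta(target):
    s=r.get_state();from scipy.spatial.transform import Rotation as Ro
    R=Ro.from_euler("xyz",s["eef_rot"],degrees=True).as_matrix()
    print("t",s["time_s"],"tcp",s["tcp_pos"].round(4),"rpy",s["eef_rot"].round(2),"F",s["contact_force"].round(1),"w",round(s["gripper_width"],4),"j",s["joints"].round(0))
    print("tool shift mm",(R.T@(np.array(target)-s["tcp_pos"])*1000).round(1))
E
python3 - <<'E'
from h import *
p=r.camera_params("top")
for n,uv,z in(("green",(167,188),.143),("orange",(138,240),.143),("red1",(131,166),.13),("wheel",(445,163),.088),("gst",(284,214),.018),("ost",(295.5,251),.018),("brush",(341,160),.01)): print(n,onz(p,uv,z).round(3))
delta([.534,.1675,.227])
E
```

```text
green [0.605 0.279 0.143]
orange [0.484 0.339 0.143]
red1 [0.656 0.368 0.13 ]
wheel [ 0.69  -0.388  0.088]
gst [0.559 0.005 0.018]
ost [ 0.464 -0.027  0.018]
brush [ 0.706 -0.143  0.01 ]
t 0.5 tcp [0.264  0.6212 0.2265] rpy [180.    -0.   -23.02] F [ 0.  -0.4 -0.4] w 0.0878 j [ 83.  21.   1.   0. -70. -17.]
tool shift mm [425.9 312.   -0.5]
```

```bash
python3 -m inch '0.012 0.009 0 0 0 0 1; 0.0237 0.0173 0 0 0 0 1; 0.0237 0.0173 0 0 0 0 1; 0.0237 0.0173 0 0 0 0 1; 0.0237 0.0173 0 0 0 0 1; 0.0237 0.0173 0 0 0 0 1; 0.0237 0.0173 0 0 0 0 1; 0.0237 0.0173 0 0 0 0 1; 0.0237 0.0173 0 0 0 0 1; 0.0237 0.0173 0 0 0 0 1; 0.0237 0.0173 0 0 0 0 0.8; 0.0237 0.0173 0 0 0 0 0.8; 0.0237 0.0173 0 0 0 0 0.8; 0.0237 0.0173 0 0 0 0 0.8; 0.0237 0.0173 0 0 0 0 0.8; 0.0237 0.0173 0 0 0 0 0.8; 0.0237 0.0173 0 0 0 0 0.8; 0.0237 0.0173 0 0 0 0 0.8; 0.012 0.009 0 0 0 0 0.8; 0 0 0 0 0 0 0.8' 20
python3 - <<'E'
from h import *
delta([.534,.1675,.107])
for n in("scene","top"):
    cv2.imwrite(f"pics/{n}1.png",r.capture(n)[...,::-1])
a=cv2.imread("pics/scene1.png")[100:300,200:450];cv2.imwrite("pics/a1.png",cv2.resize(a,None,fx=3,fy=3))
E
```

```text
time_s: 2.17
tcp_pos: [0.5357, 0.1641, 0.2266]
eef_rot: [180.0, -0.0, -23.2]
contact_force: [-0.9, 0.3, 0.2]
gripper_width: 0.0701
t 2.1667 tcp [0.5357 0.1641 0.2266] rpy [ 1.7998e+02 -1.0000e-02 -2.3190e+01] F [-0.9  0.3  0.2] w 0.0701 j [ 37.  10. -14.   0. -66.  30.]
tool shift mm [ -2.9  -2.5 119.6]
```

View pics/a1.png

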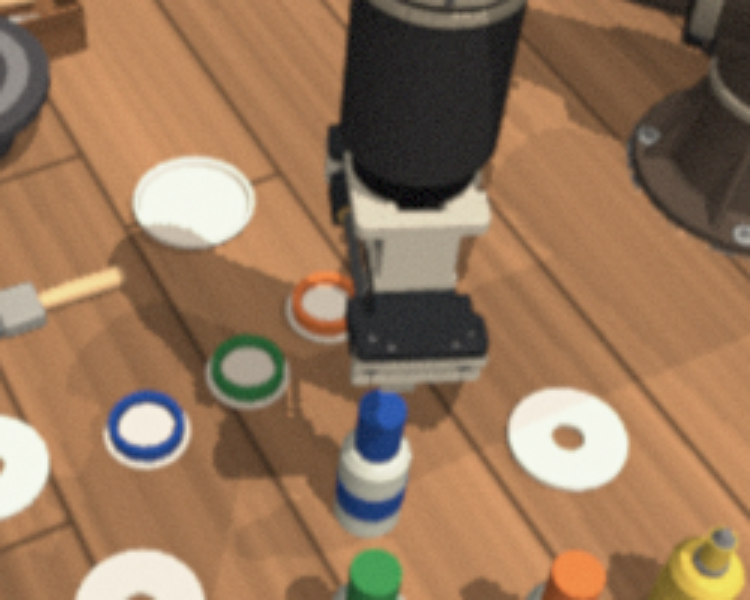

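```bash
python3 - <<'E'
from h import *
p=r.camera_params("scene");s=r.get_state()
x=s["tcp_pos"]
for X in (x,x+[0,0,.066],x+[0,0,.2]): print(X,(proj(p,X)-[200,100])*3)
p=r.camera_params("top");print(proj(p,x),proj(p,x+[0,0,.066]))
a=cv2.imread("pics/top1.png")[100:300,150:400];cv2.imwrite("pics/a2.png",cv2.resize(a,None,fx=3,fy=3))
E
```

```text
[0.53480703 0.16611734 0.22655887] [388.63694564 337.82123634]
[0.53480703 0.16611734 0.29255887] [398.2185406  275.30601271]
[0.53480703 0.16611734 0.42655887] [421.45997521 123.66701232]
[209.52061893 217.25668877] [204.50759502 215.2894295 ]
```

View pics/a2.png

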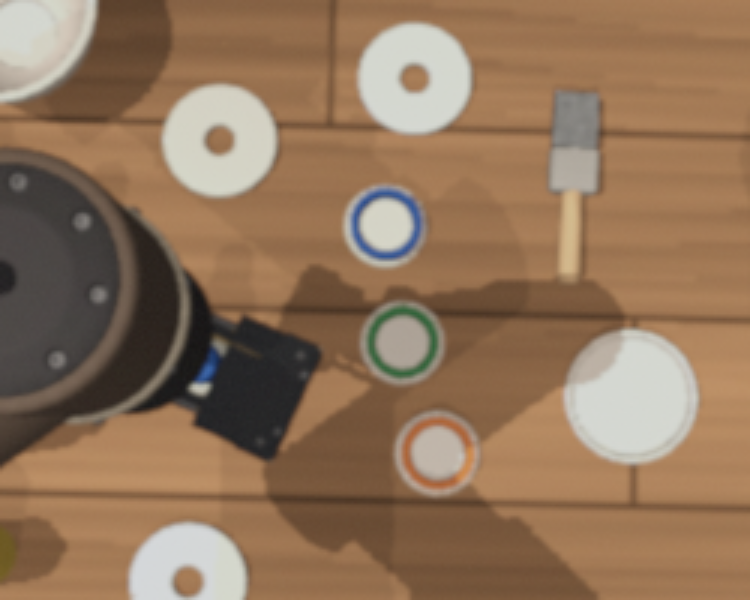

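The gripper is centred over the blue cap to within 2 mm: the projected TCP is at (210,217) in the top view and the cap shows between the fingers. Now I'll descend.

```bash
python3 -m inch '-0.0013 -0.001 0.01 0 0 0 0.8; 0 0 0.02 0 0 0 0.8; 0 0 0.02 0 0 0 0.8; 0 0 0.02 0 0 0 0.8; 0 0 0.015 0 0 0 0.8; 0 0 0.012 0 0 0 0.8; 0 0 0.012 0 0 0 0.8; 0 0 0.008 0 0 0 0.8; 0 0 0 0 0 0 0.8; 0 0 0 0 0 0 0.8' 20
python3 - <<'E'
from h import *
delta([.534,.1675,.109])
for n in("scene","top"):
    cv2.imwrite(f"pics/{n}2.png",r.capture(n)[...,::-1])
a=cv2.imread("pics/scene2.png")[180:300,270:400];b=cv2.imread("pics/top2.png")[170:290,160:290];cv2.imwrite("pics/a3.png",cv2.resize(cv2.hconcat([a,b]),None,fx=3,fy=3,interpolation=cv2.INTER_CUBIC))
E
```

```text
time_s: 3.1
tcp_pos: [0.5336, 0.1689, 0.1092]
eef_rot: [180.0, 0.0, -23.0]
contact_force: [-0.1, 0.1, 0.6]
gripper_width: 0.0703
t 3.1 tcp [0.5336 0.1689 0.1092] rpy [ 1.7995e+02  2.0000e-02 -2.2960e+01] F [-0.1  0.1  0.6] w 0.0703 j [ 38.  16. -23.   0. -51.  29.]
tool shift mm [0.9 1.1 0.2]
```

View pics/a3.png

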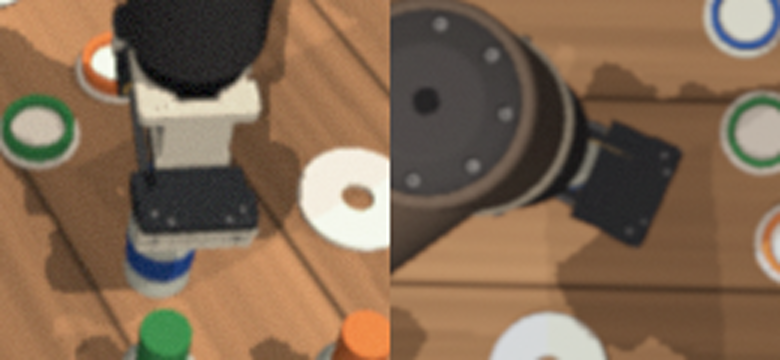

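The bottle is still upright with the fingers straddling the cap at about (325,235), and there is no contact force. I'll close gently.

```bash
python3 -m inch '0 0 0 0 0 0 0.6; 0 0 0 0 0 0 0.5; 0 0 0 0 0 0 0.45; 0 0 0 0 0 0 0.4; 0 0 0 0 0 0 0.35; 0 0 0 0 0 0 0.3; 0 0 0 0 0 0 0.3; 0 0 0 0 0 0 0.3; 0 0 0 0 0 0 0.3; 0 0 0 0 0 0 0.3' 15
```

```text
time_s: 4.03
tcp_pos: [0.5341, 0.1684, 0.1097]
eef_rot: [-180.0, -0.0, -23.0]
contact_force: [-0.2, -0.4, 1.1]
gripper_width: 0.0364
```

```bash
python3 -m inch '0 0 -0.002 0 0 0 0.3; 0 0 -0.004 0 0 0 0.3; 0 0 -0.006 0 0 0 0.3; 0 0 -0.008 0 0 0 0.3; 0 0 -0.010 0 0 0 0.3; 0 0 -0.010 0 0 0 0.3; 0 0 -0.010 0 0 0 0.3; 0 0 -0.010 0 0 0 0.3; 0 0 -0.010 0 0 0 0.3; 0 0 -0.010 0 0 0 0.3; 0 0 -0.008 0 0 0 0.3; 0 0 -0.004 0 0 0 0.3; 0 0 0 0 0 0 0.3' 15
python3 - <<'E'
from h import *
delta([.6625,.0225,.2])
for n in("scene","top"):
    cv2.imwrite(f"pics/{n}3.png",r.capture(n)[...,::-1])
a=cv2.imread("pics/scene3.png")[160:300,260:400];b=cv2.imread("pics/top3.png")[150:290,160:290];cv2.imwrite("pics/a4.png",cv2.resize(cv2.hconcat([a,b]),None,fx=2.9,fy=2.9,interpolation=cv2.INTER_CUBIC))
E
```

```text
time_s: 5.12
tcp_pos: [0.5345, 0.1687, 0.2027]
eef_rot: [-179.9, -0.1, -23.0]
contact_force: [0.7, -0.1, -1.7]
gripper_width: 0.0361
t 5.1167 tcp [0.5345 0.1687 0.2027] rpy [-1.7992e+02 -6.0000e-02 -2.3020e+01] F [ 0.7 -0.1 -1.7] w 0.0361 j [ 38.  11. -16.   0. -63.  29.]
tool shift mm [175.   84.5   2.8]
```

View pics/a4.png

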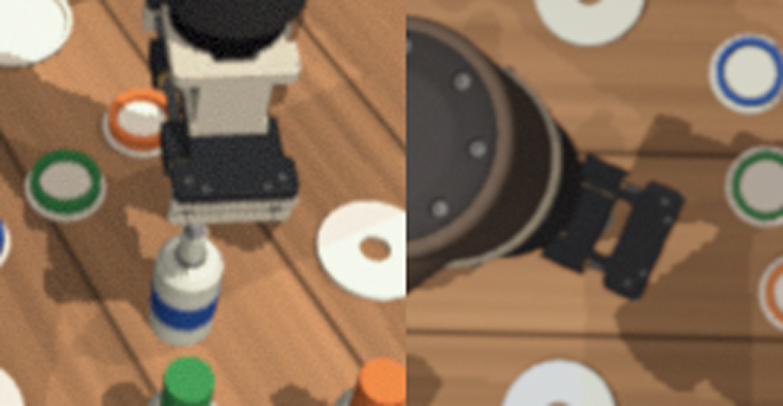

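The cap is off and held at width 36 mm. The open bottle stands at about (325,257) in the scene view. Now I'll move to the holder.

```bash
python3 -m inch '0.008 0.004 0 0 0 0 0.3; 0.016 0.0077 0 0 0 0 0.3; 0.021 0.0101 0 0 0 0 0.3; 0.021 0.0101 0 0 0 0 0.3; 0.021 0.0101 0 0 0 0 0.3; 0.021 0.0101 0 0 0 0 0.3; 0.021 0.0101 0 0 0 0 0.3; 0.021 0.0101 0 0 0 0 0.3; 0.016 0.0077 0.01 0 0 0 0.3; 0.008 0.004 0.02 0 0 0 0.3; 0 0 0.02 0 0 0 0.3; 0 0 0.02 0 0 0 0.3; 0 0 0.02 0 0 0 0.3; 0 0 0.02 0 0 0 0.3; 0 0 0.01 0 0 0 0.3; 0 0 0 0 0 0 0.3; 0 0 0 0 0 0 0.3' 15
python3 - <<'E'
from h import *
delta([.6625,.0225,.0225])
for n in("scene","top"):
    cv2.imwrite(f"pics/{n}4.png",r.capture(n)[...,::-1])
a=cv2.imread("pics/scene4.png")[160:300,180:340];b=cv2.imread("pics/top4.png")[110:250,210:340];cv2.imwrite("pics/a5.png",cv2.resize(cv2.hconcat([a,b]),None,fx=2.7,fy=2.7,interpolation=cv2.INTER_CUBIC))
E
```

```text
time_s: 6.63
tcp_pos: [0.6613, 0.0227, 0.0811]
eef_rot: [179.9, 0.1, -23.0]
contact_force: [0.5, 0.4, 0.3]
gripper_width: 0.0361
t 6.6333 tcp [0.6613 0.0227 0.0811] rpy [ 1.7993e+02  5.0000e-02 -2.3020e+01] F [0.5 0.4 0.3] w 0.0361 j [ 19.  26. -11.   0. -53.  48.]
tool shift mm [ 1.3 -0.4 58.6]
```

View pics/a5.png

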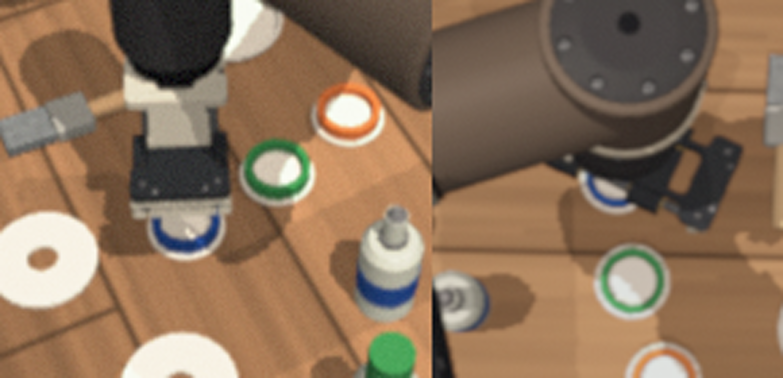

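```bash
python3 -m inch '0.0013 0 0.006 0 0 0 0.3; 0 0 0.01 0 0 0 0.3; 0 0 0.01 0 0 0 0.3; 0 0 0.01 0 0 0 0.3; 0 0 0.008 0 0 0 0.3; 0 0 0.005 0 0 0 0.3; 0 0 0.003 0 0 0 0.3; 0 0 0 0 0 0 0.3; 0 0 0 0 0 0 0.3' 15; python3 -m inch '0 0 0.002 0 0 0 0.3; 0 0 0.002 0 0 0 0.3; 0 0 0 0 0 0 0.3'; python3 -m inch '0 0 0.001 0 0 0 0.3; 0 0 0 0 0 0 0.3'
```

```text
time_s: 7.48
tcp_pos: [0.6626, 0.0226, 0.0295]
eef_rot: [180.0, 0.0, -23.0]
contact_force: [-0.0, -0.4, 0.1]
gripper_width: 0.0364
time_s: 7.73
tcp_pos: [0.6625, 0.0226, 0.0255]
eef_rot: [-180.0, -0.0, -23.0]
contact_force: [0.4, -1.0, -0.3]
gripper_width: 0.0364
time_s: 7.9
tcp_pos: [0.6625, 0.0226, 0.0245]
eef_rot: [-180.0, -0.0, -23.0]
contact_force: [-0.2, 0.3, -0.6]
gripper_width: 0.0363
```

```bash
python3 -m inch '0 0 0.001 0 0 0 0.3; 0 0 0 0 0 0 0.3';python3 -m inch '0 0 0.001 0 0 0 0.3; 0 0 0 0 0 0 0.3'; python3 -m inch '0 0 0.0005 0 0 0 0.3; 0 0 0 0 0 0 0.3'
```

```text
time_s: 8.07
tcp_pos: [0.6625, 0.0226, 0.0235]
eef_rot: [-180.0, 0.0, -23.0]
contact_force: [0.2, 1.4, -0.0]
gripper_width: 0.0361
time_s: 8.23
tcp_pos: [0.6626, 0.0226, 0.0227]
eef_rot: [-180.0, -0.0, -23.0]
contact_force: [-0.1, -0.5, 0.6]
gripper_width: 0.0362
time_s: 8.4
tcp_pos: [0.6627, 0.0226, 0.0226]
eef_rot: [-180.0, -0.0, -23.0]
contact_force: [-1.6, 1.1, 4.1]
gripper_width: 0.0364
```

The cap touched down at exactly the predicted height, with 4 N upward. I'll release and lift.

```bash
python3 -m inch '0 0 0 0 0 0 0.43; 0 0 0 0 0 0 0.46; 0 0 0 0 0 0 0.5; 0 0 0 0 0 0 0.6; 0 0 0 0 0 0 0.65; 0 0 0 0 0 0 0.65; 0 0 -0.004 0 0 0 0.65; 0 0 -0.01 0 0 0 0.65; 0 0 -0.02 0 0 0 0.65; 0 0 -0.03 0 0 0 0.65; 0 0 -0.03 0 0 0 0.65; 0 0 -0.03 0 0 0 0.65; 0 0 -0.03 0 0 0 0.65; 0 0 -0.02 0 0 0 0.65; 0 0 -0.01 0 0 0 0.65; 0 0 0 0 0 0 0.65'
python3 - <<'E'
from h import *
for n in("scene","top"):
    cv2.imwrite(f"pics/{n}5.png",r.capture(n)[...,::-1])
a=cv2.imread("pics/scene5.png")[160:300,200:340];b=cv2.imread("pics/top5.png")[130:270,195:335];cv2.imwrite("pics/a6.png",cv2.resize(cv2.hconcat([a,b]),None,fx=2.8,fy=2.8,interpolation=cv2.INTER_CUBIC))
delta([.534,.168,.2])
E
```

```text
time_s: 9.73
tcp_pos: [0.6638, 0.0228, 0.21]
eef_rot: [-179.8, -0.3, -23.0]
contact_force: [0.7, -0.0, -0.2]
gripper_width: 0.0567
t 9.8333 tcp [0.6621 0.0227 0.2059] rpy [-1.7998e+02  2.0000e-02 -2.3030e+01] F [-0.7 -0.9 -0.5] w 0.0568 j [ 19.  20.  -3.  -0. -67.  48.]
tool shift mm [-174.7  -83.6    5.9]
```

View pics/a6.png

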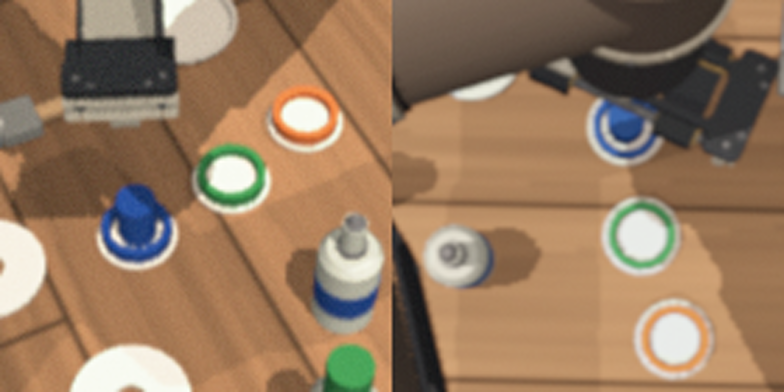

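The cap stands upright, centred in the blue holder at about (249,237) in the scene view. The open bottle is clearly visible at about (323,258). I'll check its position with an overlay before the grasp.

```bash
python3 - <<'E'
from h import *
R=(0,0,255);G=(0,255,255)
B=(.5342,.1684)
cs=[(B,.0125,.101,R),(B,.01,.129,G),(B,.027,.0,R),(B,.027,.086,G)]
o=[]
for n,box in(("scene",(290,220,360,290)),("top",(185,185,255,255))):
    im=cv2.imread(f"pics/{n}5.png");x0,y0,x1,y1=box
    overlay(n,im[...,::-1],cs,box,5.5,"pics/t.png");o+=[cv2.resize(im[y0:y1,x0:x1],None,fx=5.5,fy=5.5,interpolation=2)[:300] if 0 else cv2.imread("pics/t.png")]
cv2.imwrite("pics/ov5.png",cv2.hconcat(o))
E
```

```text
(no output)
```

View pics/ov5.png

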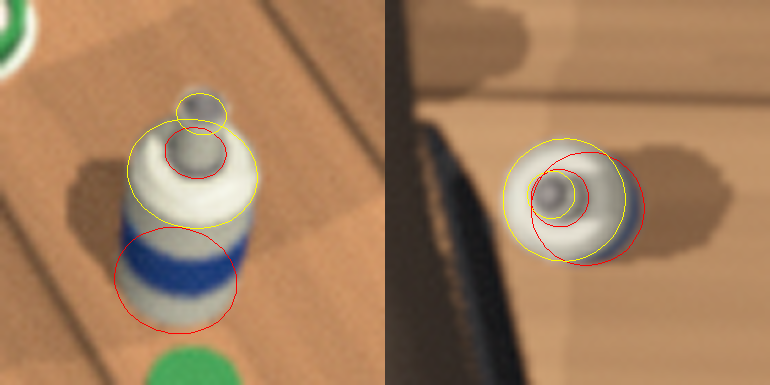

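The position holds at (0.534, 0.168) within about 1–2 mm. I'll move back over the bottle.

```bash
python3 -m inch '-0.008 -0.0038 0 0 0 0 0.65; -0.016 -0.0077 0 0 0 0 0.65; -0.021 -0.01 0 0 0 0 0.65; -0.021 -0.01 0 0 0 0 0.65; -0.021 -0.01 0 0 0 0 0.65; -0.021 -0.01 0 0 0 0 0.65; -0.021 -0.01 0 0 0 0 0.65; -0.021 -0.01 0 0 0 0 0.65; -0.016 -0.0077 0 0 0 0 0.65; -0.008 -0.0038 0 0 0 0 0.65; 0 0 0 0 0 0 0.65; 0 0 0 0 0 0 0.65'
python3 - <<'E'
from h import *
delta([.534,.168,.104])
E
```

```text
time_s: 10.83
tcp_pos: [0.5343, 0.1672, 0.2053]
eef_rot: [179.9, 0.0, -23.0]
contact_force: [0.0, 0.8, -0.1]
gripper_width: 0.0571
t 10.8333 tcp [0.5343 0.1672 0.2053] rpy [ 1.7993e+02  4.0000e-02 -2.2950e+01] F [ 0.   0.8 -0.1] w 0.0571 j [ 37.  11. -16.  -0. -64.  30.]
tool shift mm [ -0.5  -0.8 101.3]
```

```bash
python3 -m inch '0 -0.0005 0.01 0 0 0 0.65; 0 0 0.02 0 0 0 0.65; 0 0 0.02 0 0 0 0.65; 0 0 0.017 0 0 0 0.65; 0 0 0.014 0 0 0 0.65; 0 0 0.01 0 0 0 0.65; 0 0 0.006 0 0 0 0.65; 0 0 0.0035 0 0 0 0.65; 0 0 0 0 0 0 0.65; 0 0 0 0 0 0 0.65'
python3 -m inch '0 0 0 0 0 0 0.5; 0 0 0 0 0 0 0.4; 0 0 0 0 0 0 0.35; 0 0 0 0 0 0 0.3; 0 0 0 0 0 0 0.26; 0 0 0 0 0 0 0.22; 0 0 0 0 0 0 0.18; 0 0 0 0 0 0 0.15; 0 0 0 0 0 0 0.12; 0 0 0 0 0 0 0.1; 0 0 0 0 0 0 0.1; 0 0 0 0 0 0 0.1; 0 0 0 0 0 0 0.1' 25
```

```text
time_s: 11.67
tcp_pos: [0.5354, 0.1675, 0.1059]
eef_rot: [-180.0, -0.0, -23.0]
contact_force: [-0.2, -0.5, 0.0]
gripper_width: 0.0568
time_s: 12.75
tcp_pos: [0.5352, 0.1676, 0.1057]
eef_rot: [-180.0, -0.0, -23.0]
contact_force: [1.2, 0.6, 1.6]
gripper_width: 0.0195
```

The nozzle is gripped at 19.5 mm. I'll lift.

```bash
python3 -m inch '0 0 -0.002 0 0 0 0.1; 0 0 -0.004 0 0 0 0.1; 0 0 -0.006 0 0 0 0.1; 0 0 -0.008 0 0 0 0.1; 0 0 -0.010 0 0 0 0.1; 0 0 -0.010 0 0 0 0.1; 0 0 -0.010 0 0 0 0.1; 0 0 -0.010 0 0 0 0.1; 0 0 -0.008 0 0 0 0.1; 0 0 -0.005 0 0 0 0.1; 0 0 -0.002 0 0 0 0.1; 0 0 0 0 0 0 0.1; 0 0 0 0 0 0 0.1' 30
python3 - <<'E'
from h import *
delta([.5177,-.195,.18])
for n in("scene","top"):
    cv2.imwrite(f"pics/{n}6.png",r.capture(n)[...,::-1])
a=cv2.imread("pics/scene6.png")[140:300,200:400];cv2.imwrite("pics/a7.png",cv2.resize(a,None,fx=3,fy=3,interpolation=cv2.INTER_CUBIC))
E
```

```text
time_s: 13.83
tcp_pos: [0.5348, 0.1674, 0.1802]
eef_rot: [180.0, 0.0, -23.0]
contact_force: [-0.3, -0.3, -4.4]
gripper_width: 0.0193
t 13.8333 tcp [0.5348 0.1674 0.1802] rpy [ 1.7998e+02  2.0000e-02 -2.3030e+01] F [-0.3 -0.3 -4.4] w 0.0193 j [ 37.  12. -18.  -0. -60.  30.]
tool shift mm [1.260e+02 3.402e+02 3.000e-01]
```

View pics/a7.png

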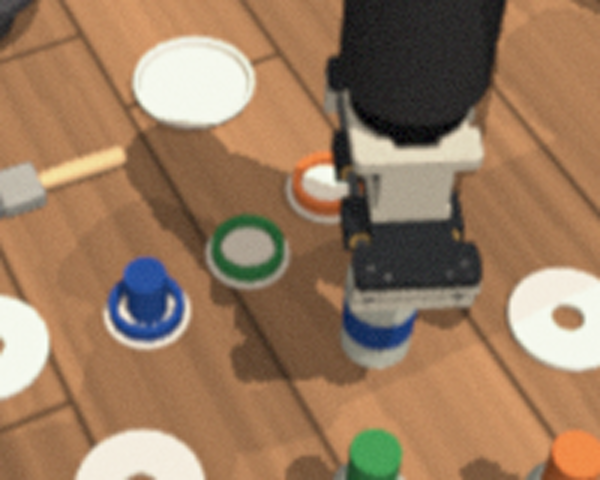

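The bottle is held upright with its base about 75 mm above the table, and the cap is still in the holder. I'll carry it over to the saucer.

```bash
python3 -m inch '0.00185 0.005 0 0 0 0 0.1; 0.0037 0.01 0 0 0 0 0.1; 0.0056 0.015 0 0 0 0 0.1; 0.0074 0.02 0 0 0 0 0.1; 0.0074 0.02 0 0 0 0 0.1; 0.0074 0.02 0 0 0 0 0.1; 0.0074 0.02 0 0 0 0 0.1; 0.0074 0.02 0 0 0 0 0.1; 0.0074 0.02 0 0 0 0 0.1; 0.0074 0.02 0 0 0 0 0.1; 0.0074 0.02 0 0 0 0 0.1; 0.0074 0.02 0 0 0 0 0.1; 0.0074 0.02 0 0 0 0 0.1; 0.0074 0.02 0 0 0 0 0.1; 0.0074 0.02 0 0 0 0 0.1; 0.0074 0.02 0 0 0 0 0.1; 0.0074 0.02 0 0 0 0 0.1; 0.0056 0.015 0 0 0 0 0.1; 0.0037 0.01 0 0 0 0 0.1; 0.00185 0.005 0 0 0 0 0.1'
python3 -m inch '0 0 0 0 0 0 0.1; 0 0 0 0 0 0 0.1; 0 0 0 0 0 0 0.1'
python3 - <<'E'
from h import *
delta([.5177,-.195,.1097])
o=[]
for n,(x,y) in(("scene",(190,70)),("top",(280,150))):
    im=r.capture(n)[...,::-1];cv2.imwrite(f"pics/{n}7.png",im);o.append(im[y:y+150,x:x+150])
cv2.imwrite("pics/a8.png",cv2.resize(cv2.hconcat(o),None,fx=2.6,fy=2.6,interpolation=cv2.INTER_CUBIC))
E
```

```text
time_s: 15.6
tcp_pos: [0.517, -0.1967, 0.1805]
eef_rot: [180.0, 0.0, -23.1]
contact_force: [-0.2, -0.8, -3.8]
gripper_width: 0.0192
time_s: 15.85
tcp_pos: [0.5179, -0.1942, 0.1805]
eef_rot: [-180.0, 0.0, -23.0]
contact_force: [-0.6, 0.9, -4.0]
gripper_width: 0.0192
t 15.85 tcp [ 0.5179 -0.1942  0.1805] rpy [-179.99    0.    -23.  ] F [-0.6  0.9 -4. ] w 0.0192 j [ -0.  11. -19.  -0. -60.  67.]
tool shift mm [ 0.2  0.8 70.8]
```

View pics/a8.png

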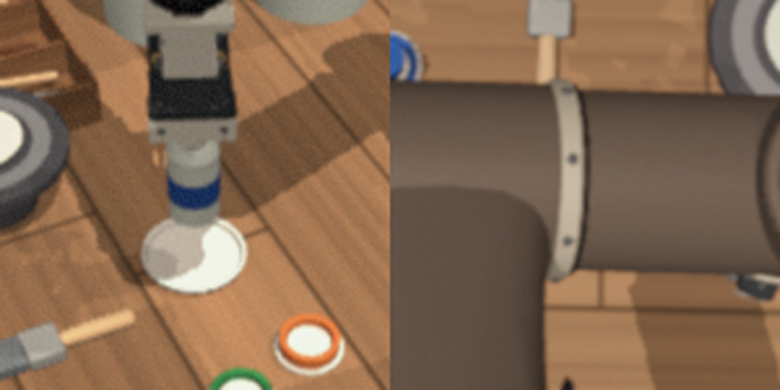

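The bottle hangs upright above the saucer. In the scene crop the saucer centre is at about (195,253). I'll lower it.

```bash
python3 -m inch '0 0.0005 0.004 0 0 0 0.1; 0 0 0.008 0 0 0 0.1; 0 0 0.01 0 0 0 0.1; 0 0 0.01 0 0 0 0.1; 0 0 0.01 0 0 0 0.1; 0 0 0.01 0 0 0 0.1; 0 0 0.007 0 0 0 0.1; 0 0 0.004 0 0 0 0.1; 0 0 0.002 0 0 0 0.1; 0 0 0 0 0 0 0.1; 0 0 0 0 0 0 0.1'
python3 -m inch '0 0 0.002 0 0 0 0.1; 0 0 0.001 0 0 0 0.1; 0 0 0 0 0 0 0.1'
python3 -m inch '0 0 0.001 0 0 0 0.1; 0 0 0 0 0 0 0.1'
```

```text
time_s: 16.87
tcp_pos: [0.518, -0.1952, 0.1158]
eef_rot: [-180.0, -0.0, -23.0]
contact_force: [-0.2, -0.5, -3.9]
gripper_width: 0.0191
time_s: 17.12
tcp_pos: [0.5177, -0.1951, 0.1126]
eef_rot: [-180.0, -0.0, -23.0]
contact_force: [-0.7, 1.0, -3.2]
gripper_width: 0.0191
time_s: 17.28
tcp_pos: [0.5177, -0.1951, 0.1116]
eef_rot: [-180.0, -0.0, -23.0]
contact_force: [0.5, 0.1, -3.7]
gripper_width: 0.0191
```

```bash
python3 -m inch '0 0 0.001 0 0 0 0.1; 0 0 0 0 0 0 0.1'
python3 -m inch '0 0 0.0007 0 0 0 0.1; 0 0 0 0 0 0 0.1'
python3 -m inch '0 0 0.0005 0 0 0 0.1; 0 0 0 0 0 0 0.1'
```

```text
time_s: 17.45
tcp_pos: [0.5177, -0.1951, 0.1104]
eef_rot: [180.0, 0.0, -23.0]
contact_force: [-0.0, -0.2, -3.7]
gripper_width: 0.0194
time_s: 17.62
tcp_pos: [0.5177, -0.1951, 0.1098]
eef_rot: [-180.0, 0.0, -23.0]
contact_force: [0.5, 0.4, -3.7]
gripper_width: 0.0193
time_s: 17.78
tcp_pos: [0.518, -0.1952, 0.1097]
eef_rot: [180.0, -0.0, -23.0]
contact_force: [-0.9, 0.7, 0.3]
gripper_width: 0.0191
```

The bottle touched down at the predicted height and the wrist is unloaded. I'll release, then rise straight up.

```bash
python3 -m inch '0 0 0 0 0 0 0.24; 0 0 0 0 0 0 0.28; 0 0 0 0 0 0 0.35; 0 0 0 0 0 0 0.5; 0 0 0 0 0 0 0.6; 0 0 0 0 0 0 0.6; 0 0 -0.004 0 0 0 0.6; 0 0 -0.01 0 0 0 0.6; 0 0 -0.02 0 0 0 0.6; 0 0 -0.025 0 0 0 0.6; 0 0 -0.025 0 0 0 0.6; 0 0 -0.02 0 0 0 0.6; 0 0 -0.01 0 0 0 0.6; 0 0 0 0 0 0 0.6'
python3 -m inch '0 -0.01 0 0 0 0 0.6; 0 -0.02 0 0 0 0 0.6; 0 -0.02 0 0 0 0 0.6; 0 -0.02 0 0 0 0 0.6; 0 -0.02 0 0 0 0 0.6; 0 -0.02 0 0 0 0 0.6; 0 -0.02 0 0 0 0 0.6; 0 -0.02 0 0 0 0 0.6; 0 -0.01 0 0 0 0 0.6; 0 0 0 0 0 0 0.6; 0 0 0 0 0 0 0.6'
python3 - <<'E'
from h import *
R=(0,0,255);G=(0,255,255);S=(.5178,-.195);H=(.6625,.0225)
cs=[(S,.01,.133,G),(S,.027,.004,R),(S,.027,.09,G),(S,.058,.011,R),(H,.018,.056,G),(H,.018,.008,R)]
for n,box in(("scene",(190,90,340,290)),("top",(255,140,405,290))):
    im=r.capture(n);cv2.imwrite(f"pics/{n}8.png",im[...,::-1]);overlay(n,im,cs,box,3,f"pics/f_{n}.png")
a,b=cv2.imread("pics/f_scene.png"),cv2.imread("pics/f_top.png");b=cv2.copyMakeBorder(b,0,150,0,0,0);cv2.imwrite("pics/f8.png",cv2.hconcat([a[:450],b[:450]])[:, :800] if 0 else cv2.resize(cv2.hconcat([a,b]),(800,533)))
delta([0,0,0])
E
```

```text
time_s: 18.95
tcp_pos: [0.5191, -0.1954, 0.2267]
eef_rot: [-179.9, -0.3, -23.0]
contact_force: [0.7, -0.7, 0.2]
gripper_width: 0.0527
time_s: 19.87
tcp_pos: [0.5798, -0.0474, 0.2222]
eef_rot: [179.9, 0.1, -23.0]
contact_force: [-1.3, -1.5, 0.4]
gripper_width: 0.0527
t 19.9667 tcp [ 0.5798 -0.0483  0.2228] rpy [ 1.7996e+02  6.0000e-02 -2.3040e+01] F [0.3 0.5 0.8] w 0.0527 j [ 14.  12. -12.  -0. -66.  52.]
tool shift mm [-552.2  182.3  223.4]
```

View pics/f8.png

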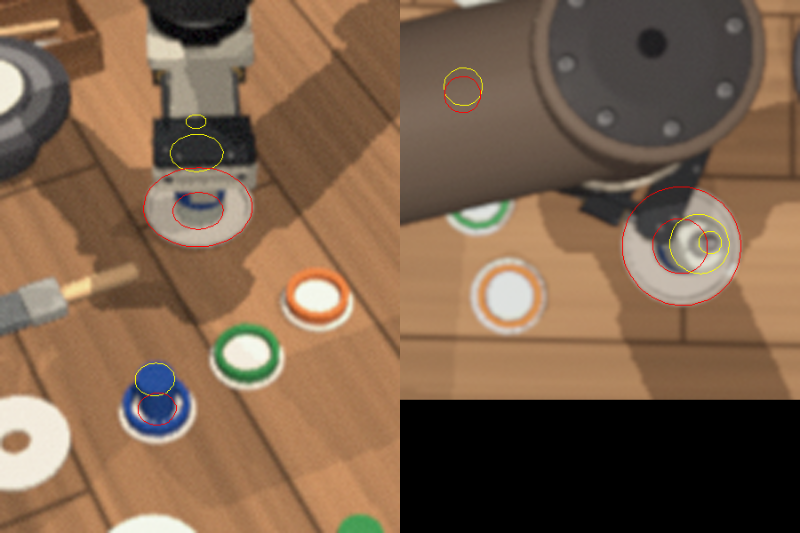

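View pics/scene8.png

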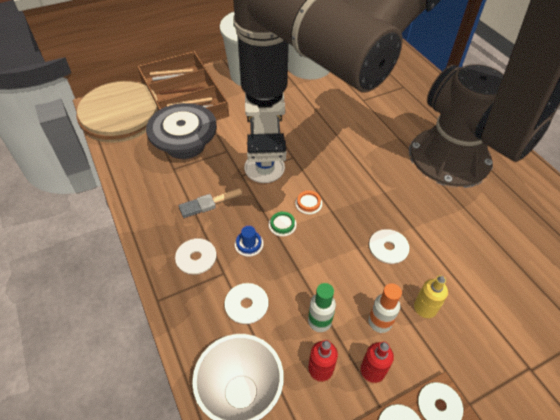

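The bottle stands upright in the saucer and the cap is in its holder. Both overlays match within about 2 mm, everything else looks unmoved, and the gripper is clear. I'll hand in.

```bash
python3 -c "
from plant import r
print(r.close_job())"
```

```text
the job is handed in; nothing more can be done
None
```

I lifted the blue cap straight off and set it mouth down in the blue holder. Then I gripped the open bottle by its nozzle and stood it upright on the drip saucer. I handed the job in at about 20 s of the 64 s allowed, and no verdict came back.

- **Touchdown:** the cap and the bottle both touched down at the heights I had predicted for the pocket floor and the saucer floor.
- **Cap:** the final scene picture shows it upright and centred in the holder, within about 2 mm. The arm hid it from the top camera in that last look.
- **Bottle:** it stands upright near the saucer's centre, within about 2 mm of my model outline. The top view shows this best, because the gripper partly blocks the scene view.
- **Everything else:** the other bottles, discs and brush look unmoved by eye. The gripper was open, clear of everything, and read only sensor noise.

No check failed or disagreed.

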